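# Hang U-bolts in turn on a balance bar

### The arm

A 6-joint arm with a two-finger parallel gripper is mounted at the origin on the work surface. World frame = base frame: x ahead of the robot, y to its left, z up, the work surface at z = 0. Lengths are in m, angles in degrees, forces in N, time in s.
With the tool pointing down it reaches from about 0.25 to 0.725 m from the base axis. Payload 9.7 kg.
Tool frame: the origin (TCP) lies at the very end of the fingers, on their centre line; the grasp point (between the pads) lies 19 mm behind it; z points along the fingers, y is the line along which they close (so a half turn about z gives the same grasp; the last joint's range is limited). The gripper opens to 85 mm and grips with 20 to 120 N. Pads are 22 mm wide; open, the fingers measure 114 mm over their backs; the gripper's body (76 mm by 85 mm) begins 54 mm behind the grasp point. The pads swing forward as they close: fully open they stand 13 mm farther back than shut.
Start: joints at [-66.921, 4.979, 10.078, 95.1, 0, 90], TCP at [0.216, -0.506, 0.205] pointing down, gripper open.
Joint ranges: [-179.16, 179.16], [-48.56, 103.87], [-65.8, 70.77], [-126.05, 130.52], [-82.76, 87.17], [-180, 180]. Speed limits (degrees/s): [127.2, 127.2, 147.25, 180, 180, 180].

### API

Orientations are given as [roll, pitch, yaw] about the fixed x, y, z axes, in that order (R = Rz(yaw) Ry(pitch) Rx(roll)).
In Python, from workcell import telemetry, optics, workorder gives the robot as it stands.
- The arm moves only by the shell command python3 -m handwheel 'ROWS' [FORCE]. ROWS is JSON, a list of rows, each an object of numbers: "tx", "ty", "tz": the shift along the tool's x, y, z in m; "ax", "ay", "az": the turn, a rotation vector about the tool's x, y, z in degrees; "jaw": the gripper command: -1 is shut, 1 is fully open, values between are in proportion. A call has exactly 10 rows; each row shifts and turns the commanded pose from where the row before left it, along the tool's axes as they then stand; what a row does not reach is not made up. A row lasts 1/8 s, in which the tool goes at most 62.5 mm and 10.7 degrees, less where a joint would pass 70% of its speed; a pose out of reach is approached as far as the arm can. A call is refused whole if a number of a shift passes 0.0625 or a number of a turn 10.7, either way. A call with a gripper value outside its range is refused whole. The fingers move at their own pace and stop on an object; FORCE is the grip in N (left out, the last holds). Time passes only in rows, so rows that do not move let the fingers close, or fill a call up. It gives the time, the measured TCP pose, the force, the opening and the grip force at its end, in the units of the state.
- telemetry.get_obs(): the state, without advancing time (a new reading comes with each control period).
- optics.camera(name): name is "scene" or "top"; returns a dict with "color" (480x640x3 uint8, red, green, blue), "K" (3x3 intrinsics, pixels), "extrinsics" (4x4, takes a point from camera to world coordinates). Camera axes: x right, y down, z forward; pixel columns grow to the right and rows downward; lengths in m; the calibration is good to about 2 mm. A picture is of the moment at which its call begins. There is no depth.
- workorder.job_done(): hands the job in; it is judged then, once.
The state is a dict: "time": time; "q": joint angles; "qd": joint speeds; "joint_efforts": joint torques, N m; "ee_pos": TCP position; "tcp_rot": TCP orientation; "wrist_force": force on the tool from outside, world axes, zero at the start; "torque": the same for the moment, N m; "opening": finger opening in m; "grasp_force": force on a finger pad.
Only numpy, scipy, OpenCV 4.12 (cv2) and the standard library are available. Lean on these libraries where they do the work, as an engineer would, in place of code of your own. Each camera call takes 0.05 s, during which the arm holds its last target. There are 200 camera calls.

### The job

Hang the three U-bolts on the pivoting bar, each astride it and dropped fully into a notch: the two small ones in the two notches of one arm, the large one in the single wide notch of the other arm. Hang them one side then the other - a small one, then the large one, then the second small one - so that the bar never tips more than 8 degrees and ends level. The notched strips are clamped a little differently each time, so feel for the notches gently, never pushing on the rack with more than 25 N, and leave everything else where it is.

Things in the scene. Friction and masses are not known exactly. Their poses are not given: they have to be found in the camera images.
- rack: Balance rack, fixed: 150 x 120 mm steel foot with a red square post; the origin is the centre of the foot's underside. The bar's pivot is 165 mm above it.
- bar_mid (a point): Middle of the pivoting steel bar, at its pivot. This frame tips with the bar: y along it towards the two-notch arm, z up, x across. The bar is 18 mm wide, y = -195 to 195 mm. Each arm has a notched strip on top: flat top at z = 14 mm, |y| about 63 to 163 mm; notches 8 mm deep, upright walls. Press a crown on it until the bar tips 0.07 to 0.09 rad from rest (3 to 5 N), slide along: the bar springs up as it drops in, the wall stops it.
- side_two (a point): Point on the bar at y = 130 mm, at the height of the flat top of the two-notch strip. It has two notches 17 mm wide, 50 mm apart, nominally at y = 105 and 155 mm from the pivot. The strip is clamped up to 15 mm either way along y from nominal (both notches together), different each time and not measured by this point; it stays put in use.
- side_one (a point): Point on the bar at y = -130 mm, at the height of the flat top of the one-notch strip. Its single notch, 21 mm wide, is nominally here, but the strip is clamped up to 15 mm either way along y from nominal, different each time and not measured by this point; it stays put in use.
- bar (a joint): Tip of the bar, rad: 0 is level, positive when the arm with two notches (+y of bar_mid) is up. A centring spring of 4.4 N m/rad resists it, so one small U-bolt on an arm tips the bar by about 0.05 to 0.1, 2 N pressed on an arm 120 mm out tips it by 0.055; slightly damped (0.4 N m s/rad).
- timber: Timber on edge, fixed, 24 mm thick (x), 280 mm long (y), 135 mm high, on two 70 mm wide feet; the origin is the centre of its underside. The three U-bolts start astride its top, 85 mm apart, in any order.
- small_a_crown (a point): Smaller steel U-bolt, an upside-down U of 14 mm round rod: 100 mm tall, 56 mm over the legs, 28 mm inside; legs end 93 mm below this point; 0.27 kg. Sits astride the timber, legs down. Best gripped from above across the outsides of its legs, just under the crown. This point: middle of the crown, on the rod's centre line; x along the crown from leg to leg, z up.
- small_b_crown (a point): Smaller steel U-bolt, an upside-down U of 14 mm round rod: 100 mm tall, 56 mm over the legs, 28 mm inside; legs end 93 mm below this point; 0.27 kg. Sits astride the timber, legs down. Best gripped from above across the outsides of its legs, just under the crown. This point: middle of the crown, on the rod's centre line; x along the crown from leg to leg, z up.
- large_crown (a point): Larger steel U-bolt, an upside-down U of 18 mm round rod: 115 mm tall, 64 mm over the legs, 28 mm inside; legs end 106 mm below this point; 0.54 kg. Sits astride the timber, legs down. Best gripped from above across the outsides of its legs, just under the crown. This point: middle of the crown, on the rod's centre line; x along the crown from leg to leg, z up.
- tin: Bystander: small blue tin, 38 mm across, 45 mm high, between rack and timber; origin at its underside. Leave alone.
- wrench: Bystander: wrench lying flat on the table beyond. Leave alone.
- screwdriver: Bystander: screwdriver lying flat on the table on the robot's side. Leave alone.
- oil: Bystander: black oil bottle, 72 mm across, 170 mm high, standing beyond the rack; origin at its underside. Leave alone.
- spray: Bystander: yellow spray can, 60 mm across, 160 mm high, standing beyond the timber; origin at its underside. Leave alone.
- bush: Bystander: steel bush (short tube), 56 mm across, 30 mm high, on the robot's side; origin at its underside. Leave alone.
Mind the look-alikes: they are no part of the job. What is shaped like the part that bears large_crown but pink is not meant.

How it is judged (in metres and radians):
On the way, in this order (a step that is already met when the one before it is completed fails the run):
1. a small U-bolt is fully down in a notch of the two-notch arm (((z of small_a_crown in the frame of bar_mid between 0.006 and 0.0155 m and x of small_a_crown in the frame of bar_mid between -0.012 and 0.012 m and y of small_a_crown in the frame of bar_mid between 0.08 and 0.18 m) or (z of small_b_crown in the frame of bar_mid between 0.006 and 0.0155 m and x of small_b_crown in the frame of bar_mid between -0.012 and 0.012 m and y of small_b_crown in the frame of bar_mid between 0.08 and 0.18 m))), for 0.2 s.
2. then the large U-bolt is fully down in the single notch (z of large_crown in the frame of bar_mid between 0.006 and 0.0175 m and x of large_crown in the frame of bar_mid between -0.012 and 0.012 m and y of large_crown in the frame of bar_mid between -0.152 and -0.108 m), for 0.2 s.
3. then both small U-bolts are fully down in their notches (z of small_a_crown in the frame of bar_mid between 0.006 and 0.0155 m and x of small_a_crown in the frame of bar_mid between -0.012 and 0.012 m and y of small_a_crown in the frame of bar_mid between 0.08 and 0.18 m and z of small_b_crown in the frame of bar_mid between 0.006 and 0.0155 m and x of small_b_crown in the frame of bar_mid between -0.012 and 0.012 m and y of small_b_crown in the frame of bar_mid between 0.08 and 0.18 m), for 0.2 s.
At the end, for the whole second after the job is handed in: Both small U-bolts lie with crowns down in the two-notch arm's notches (crown centre under 15.5 mm above the bar's middle line; seated 13), the large one in the single notch (under 17.5 mm; seated 15), all released and at rest, the bar within 0.05 rad (3 degrees) of level (all of step 2 and all of step 3 and value of joint bar between -0.05 and 0.05 rad and velocity of joint bar between -0.05 and 0.05 rad/s and linear speed of each of small_a, small_b, large below 0.03 m/s); the robot touches nothing.
It fails at once if the bar tips more than 8 degrees (0.14 rad) (value of joint bar above 0.14 rad or value of joint bar below -0.14 rad).
It fails at once if a U-bolt or the gripper presses on the rack with more than 25 N (contact force between rack and small_a above 25 N or contact force between rack and small_b above 25 N or contact force between rack and large above 25 N or contact force between rack and the arm above 25 N or contact force between rack and the fingers above 25 N).
It fails at once if a bystander is moved more than 15 mm (distance of any of tin, wrench, screwdriver, oil, spray, bush from where it was at the start of the episode above 0.015 m).
It also fails if it takes over 72 s, if anything falls off the work surface, if the arm or the gripper's body presses on something with over 40 N, if the wrist force passes 120 N, or if a joint passes its speed limit or range.

## Working session

There is one attempt and no reset: what is moved stays moved. The work goes in short steps, Python scripts to look and compute and a shell command to move; the robot and the scene stay as the last step left them, time stands still between calls to the robot, and variables do not carry over. Pictures are saved under pics/ and viewed, at most 10 in all, crops included, and the job is handed in when it is done.

```bash
mkdir -p pics; python3 - <<'E'
from workcell import telemetry, optics
import cv2,numpy as np
for n in("scene","top"):
    c=optics.camera(n); cv2.imwrite(f"pics/{n}0.png",c["color"][:,:,::-1]); np.savez(f"{n}0.npz",**c)
    print(n,c["K"].round(1).tolist(),c["extrinsics"].round(4).tolist())
print(telemetry.get_obs())
E
```

```text
scene [[520.1, 0.0, 317.8], [0.0, 520.1, 238.3], [0.0, 0.0, 1.0]] [[0.6715, 0.4555, -0.5845, 1.1237], [0.741, -0.4194, 0.5245, -0.5549], [-0.0062, -0.7853, -0.6191, 0.733], [0.0, 0.0, 0.0, 1.0]]
top [[498.4, 0.0, 316.6], [0.0, 498.4, 244.2], [0.0, 0.0, 1.0]] [[0.0101, -0.9978, 0.0648, 0.4856], [-0.9996, -0.0116, -0.0239, 0.0003], [0.0246, -0.0646, -0.9976, 1.3252], [0.0, 0.0, 0.0, 1.0]]
{'time': 0.1, 'q': array([-6.69206440e+01,  5.00694245e+00,  1.00377141e+01,  9.50968379e+01,
        2.03874729e-03,  9.00019328e+01]), 'qd': array([ 0.00130101, -0.0652487 ,  0.13460549,  0.04393021,  0.01241637,
        0.00442375]), 'joint_efforts': array([ 1.97496915e-04, -5.21560729e+01,  4.65656090e+01,  1.60688820e-02,
        7.92134955e-06,  6.15703755e-06]), 'ee_pos': array([ 0.21552544, -0.50576903,  0.20485215]), 'tcp_rot': array([-1.79933934e+02, -2.03651729e-03,  2.30774208e+01]), 'wrist_force': array([ 0.05758173, -0.1384309 ,  1.17710281]), 'torque': array([ 0.01468743, -0.06088114,  0.03636625]), 'grasp_force': 0.0, 'opening': 0.08560700437641067}
```

View pics/scene0.png

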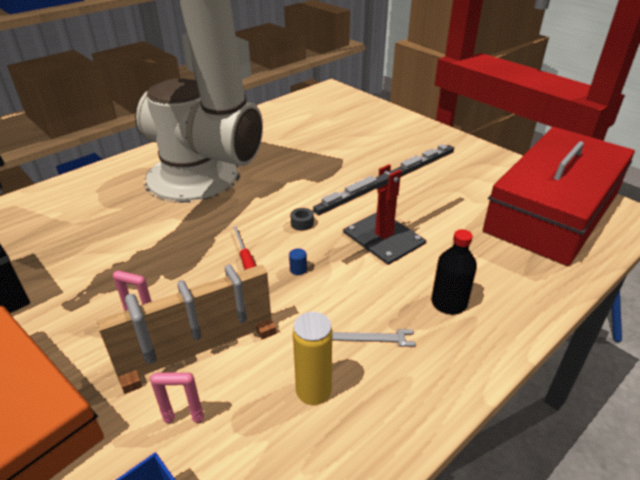

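View pics/top0.png

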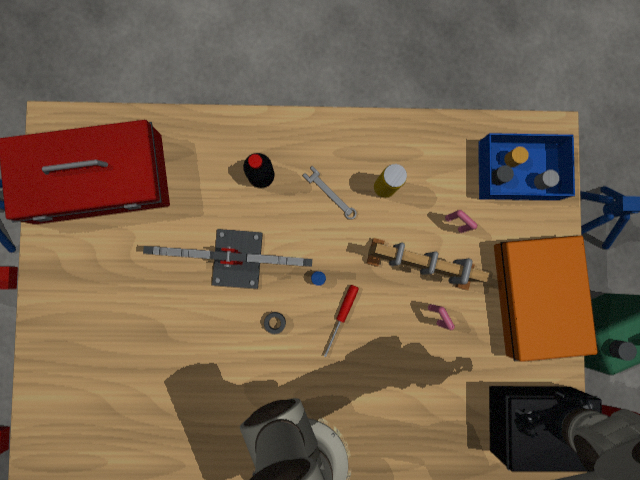

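The scene view shows three grey U-bolts astride the timber at about (140,325), (190,310), (237,290), and the rack bar running from (318,208) to (452,150). In the top view the rack is at (238,258), with its bar from (137,248) to (312,262). The timber runs from (370,250) to (490,278), with U-bolts at about (400,254), (432,263), (465,271). The pink U-bolts are decoys.

```bash
python3 - <<'E'
import cv2,numpy as np
t=cv2.imread("pics/top0.png");s=cv2.imread("pics/scene0.png")
f=lambda im,x,y,w,h,k:cv2.resize(im[y:y+h,x:x+w],None,fx=k,fy=k,interpolation=cv2.INTER_CUBIC)
a=f(t,130,235,195,38,4);b=f(t,360,232,135,60,4);c=f(s,300,135,165,90,4)
o=np.zeros((a.shape[0]+360,800,3),np.uint8)
o[:152,:780]=a;o[152:152+240,:540]=b
cv2.imwrite("pics/z1.png",o); 
d=f(s,90,255,190,140,3);o=np.zeros((600,800,3),np.uint8)
c=f(s,305,140,155,80,5)[:, :775]
o=np.zeros((600,800,3),np.uint8);
c=f(s,305,140,155,75,4);d=f(s,90,255,190,100,3)
o[:300,:620]=c;o[300:,:570]=d;cv2.imwrite("pics/z2.png",o)
E
```

```text
(no output)
```

View pics/z1.png

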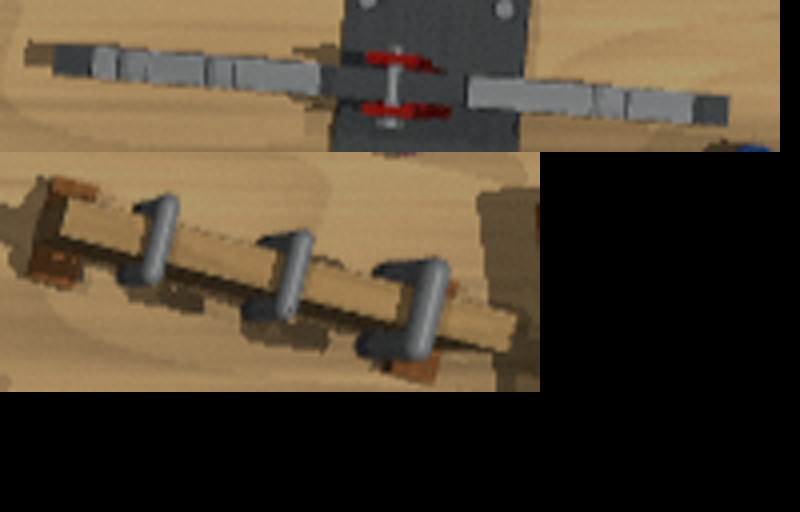

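View pics/z2.png

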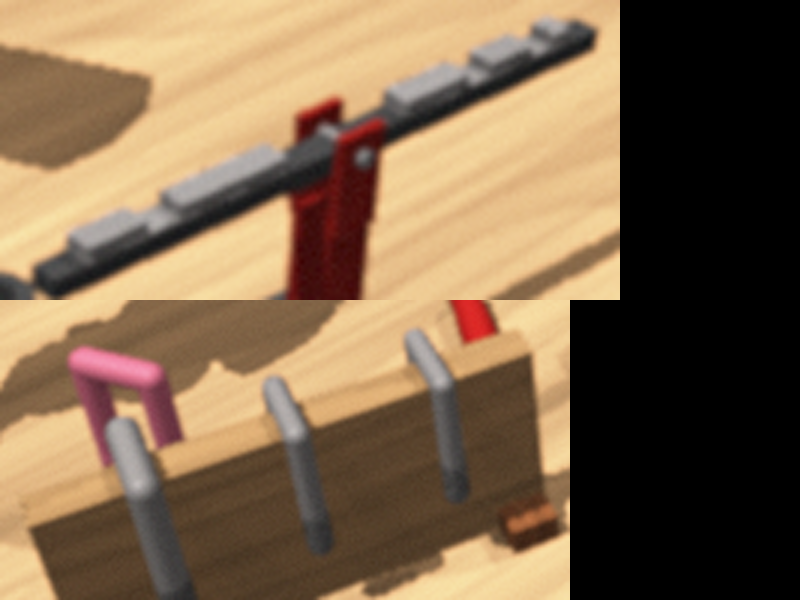

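The zoom shows two notches on the left (+y) arm at crop u of about 118–148 and 205–235, and one notch on the right arm at about 593–628. Their widths and spacing match those given. The large U-bolt is the rightmost one on the timber, at -y.

```bash
cat > h.py <<'E'
import numpy as np
def ray(c,u,v):
    E=c["extrinsics"];d=E[:3,:3]@np.linalg.solve(c["K"],[u,v,1.]);return E[:3,3],d
def plane(c,u,v,z):
    o,d=ray(c,u,v);return o+d*(z-o[2])/d[2]
def tri(c1,p1,c2,p2):
    o1,d1=ray(c1,*p1);o2,d2=ray(c2,*p2)
    s=np.linalg.lstsq(np.c_[d1,-d2],o2-o1,rcond=None)[0]
    a,b=o1+s[0]*d1,o2+s[1]*d2;return (a+b)/2,np.linalg.norm(a-b)
E
python3 - <<'E'
from h import *
np.set_printoptions(precision=4,suppress=True)
T=dict(np.load("top0.npz"));S=dict(np.load("scene0.npz"))
A=lambda u,v:(130+u/4,235+v/4)
B=lambda u,v:(360+u/4,232+(v-152)/4)
D=lambda u,v:(90+u/3,255+(v-300)/3)
e1=plane(T,*A(52,60),.171);e2=plane(T,*A(729,110),.171);m=(e1+e2)/2
ax=(e1-e2)/np.linalg.norm(e1-e2)
print("bar",e1,e2,m,np.linalg.norm(e1-e2),"yaw of bar y",np.degrees(np.arctan2(ax[1],ax[0])))
# strip flat edges at z=.179 pixels; notch centres
for n,(a,b,v) in dict(out=(119,148,66),inn=(206,235,73),one=(594,628,102)).items():
    p=[plane(T,*A(u,v),.179) for u in(a,b)];print(n,[(q-m)@ax for q in p],(p[0]+p[1])/2)
print("piv axle",plane(T,*A(393,88),.168))
fp=[]
for n,a,b,z,sa,sb in(("1",(169,203),(153,275),.142,(415,340),(443,380)),("2",(304,238),(288,312),.142,(273,388),(298,430)),("3",(437,268),(421,350),.144,(121,428),(142,482))):
    p,q=plane(T,*B(*a),z),plane(T,*B(*b),z);w=p-q
    k,r=tri(T,B((a[0]+b[0])/2,(a[1]+b[1])/2),S,D((sa[0]+sb[0])/2,(sa[1]+sb[1])/2))
    print(n,(p+q)/2,"len",np.linalg.norm(w),"ang",np.degrees(np.arctan2(w[1],w[0])),"tri",k,r); fp.append((p+q)/2)
w=fp[0]-fp[2];print("spacing",np.linalg.norm(w)/2,"line ang",np.degrees(np.arctan2(w[1],w[0])))
E
```

```text
bar [0.5424 0.3718 0.171 ] [ 0.5179 -0.0177  0.171 ] [0.5302 0.177  0.171 ] 0.39033180763714065 yaw of bar y 86.39391697441451
out [np.float64(0.1543842537965398), np.float64(0.13797759235847973)] [0.5391 0.3229 0.179 ]
inn [np.float64(0.10476749443070771), np.float64(0.0883294078913197)] [0.5357 0.2734 0.179 ]
one [np.float64(-0.11743176985039878), np.float64(-0.13687205363394409)] [0.5215 0.0502 0.179 ]
piv axle [0.5286 0.1767 0.168 ]
1 [ 0.5419 -0.228   0.142 ] len 0.04416427837680635 ang -12.585170954670973 tri [ 0.5423 -0.2273  0.1419] 0.001710314564153425
2 [ 0.5213 -0.3089  0.142 ] len 0.04534634930820812 ang -12.532489838227175 tri [ 0.5219 -0.3078  0.1419] 0.002501344375376596
3 [ 0.5018 -0.3881  0.144 ] len 0.0499560783241141 ang -11.643496038898636 tri [ 0.5021 -0.3867  0.1461] 0.001560652757439132
spacing 0.0825107068809124 line ang 75.94748661690669
```

```bash
python3 -m handwheel '[{"az":-10.6},{"az":-10.6},{"az":-10.6},{"az":-10.6},{"az":-10.5},{"tx":0.05,"ty":0.036},{"tx":0.05,"ty":0.036},{"tx":0.05,"ty":0.036},{"tx":0.05,"ty":0.036},{"tx":0.05,"ty":0.036}]' 60
```

```text
$[0]: bad value
```

```bash
python3 -m handwheel '[{"tx":0,"ty":0,"tz":0,"ax":0,"ay":0,"az":-10.6,"jaw":1},{"tx":0,"ty":0,"tz":0,"ax":0,"ay":0,"az":-10.6,"jaw":1},{"tx":0,"ty":0,"tz":0,"ax":0,"ay":0,"az":-10.6,"jaw":1},{"tx":0,"ty":0,"tz":0,"ax":0,"ay":0,"az":-10.6,"jaw":1},{"tx":0,"ty":0,"tz":0,"ax":0,"ay":0,"az":-10.5,"jaw":1},{"tx":0.05,"ty":0.036,"tz":0,"ax":0,"ay":0,"az":0,"jaw":1},{"tx":0.05,"ty":0.036,"tz":0,"ax":0,"ay":0,"az":0,"jaw":1},{"tx":0.05,"ty":0.036,"tz":0,"ax":0,"ay":0,"az":0,"jaw":1},{"tx":0.05,"ty":0.036,"tz":0,"ax":0,"ay":0,"az":0,"jaw":1},{"tx":0.05,"ty":0.036,"tz":0,"ax":0,"ay":0,"az":0,"jaw":1}]' 60
```

```text
time: 1.35
ee_pos: [0.452, -0.3055, 0.2053]
tcp_rot: [-180.0, -0.0, 76.0]
wrist_force: [0.3, -0.8, 0.1]
opening: 0.0858
grasp_force: 0.0
```

```bash
python3 -m handwheel '[{"tx":0.0327,"ty":0.0229,"tz":0,"ax":0,"ay":0,"az":0,"jaw":1},{"tx":0.0327,"ty":0.0229,"tz":0,"ax":0,"ay":0,"az":0,"jaw":1},{"tx":0.0327,"ty":0.0229,"tz":0,"ax":0,"ay":0,"az":0,"jaw":1},{"tx":0,"ty":0,"tz":0.02,"ax":0,"ay":0,"az":0,"jaw":1},{"tx":0,"ty":0,"tz":0.027,"ax":0,"ay":0,"az":0,"jaw":1},{"tx":0,"ty":0,"tz":0.027,"ax":0,"ay":0,"az":0,"jaw":1},{"tx":0,"ty":0,"tz":0.023,"ax":0,"ay":0,"az":0,"jaw":1},{"tx":0,"ty":0,"tz":0,"ax":0,"ay":0,"az":0,"jaw":1},{"tx":0,"ty":0,"tz":0,"ax":0,"ay":0,"az":0,"jaw":-1},{"tx":0,"ty":0,"tz":0,"ax":0,"ay":0,"az":0,"jaw":-1}]' 25
```

```text
time: 2.6
ee_pos: [0.5419, -0.2288, 0.1101]
tcp_rot: [179.9, 0.0, 76.0]
wrist_force: [2.7, -0.3, 6.0]
opening: 0.0542
grasp_force: 25.3
```

```bash
python3 -m handwheel '[{"tx":0,"ty":0,"tz":0,"ax":0,"ay":0,"az":0,"jaw":-1},{"tx":0,"ty":0,"tz":-0.01,"ax":0,"ay":0,"az":0,"jaw":-1},{"tx":0,"ty":0,"tz":-0.03,"ax":0,"ay":0,"az":0,"jaw":-1},{"tx":0,"ty":0,"tz":-0.04,"ax":0,"ay":0,"az":0,"jaw":-1},{"tx":0,"ty":0,"tz":-0.04,"ax":0,"ay":0,"az":0,"jaw":-1},{"tx":0,"ty":0,"tz":-0.03,"ax":0,"ay":0,"az":0,"jaw":-1},{"tx":0,"ty":0,"tz":0,"ax":0,"ay":0,"az":0,"jaw":-1},{"tx":0,"ty":0,"tz":0,"ax":0,"ay":0,"az":0,"jaw":-1},{"tx":0,"ty":0,"tz":0,"ax":0,"ay":0,"az":0,"jaw":-1},{"tx":0,"ty":0,"tz":0,"ax":0,"ay":0,"az":0,"jaw":-1}]' 60; python3 - <<'E'
from workcell import telemetry,optics
import cv2,numpy as np
o=telemetry.get_obs();print(o["ee_pos"].round(4),o["tcp_rot"].round(2),o["wrist_force"].round(2),o["grasp_force"])
c=optics.camera("scene");im=c["color"][:,:,::-1];np.savez("s1.npz",**c)
p=np.linalg.inv(c["extrinsics"])@np.r_[o["ee_pos"]+[0,0,.03],1];uv=c["K"]@p[:3];u,v=(uv[:2]/uv[2]).astype(int);print(u,v)
x,y=max(u-60,0),max(v-60,0)
cv2.imwrite("pics/g1.png",cv2.resize(im[y:y+120,x:x+120],None,fx=5,fy=5,interpolation=cv2.INTER_CUBIC));print(x,y)
E
```

```text
time: 3.85
ee_pos: [0.5409, -0.2284, 0.2574]
tcp_rot: [-179.9, -0.0, 76.0]
wrist_force: [0.7, 0.2, -2.8]
opening: 0.0521
grasp_force: 65.8
[ 0.5409 -0.2284  0.2574] [-1.799e+02 -2.000e-02  7.598e+01] [ 0.7   0.17 -2.8 ] 65.8440488576889
221 203
161 143
```

View pics/g1.png

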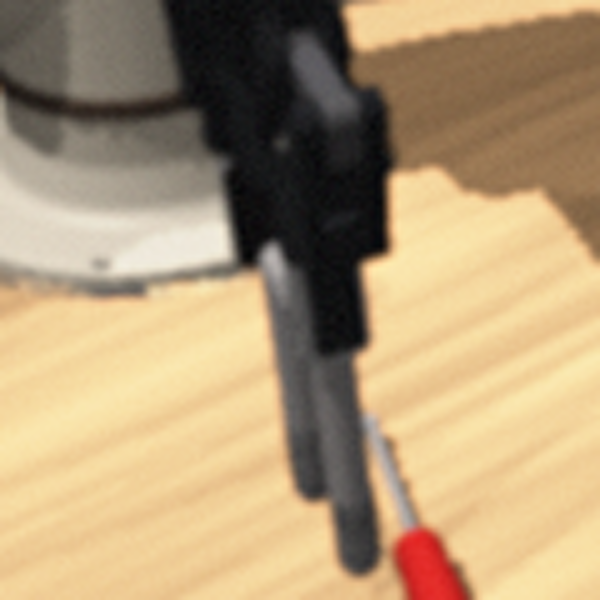

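The crop shows the U-bolt held upright with its crown between the fingers and its legs at about (315,490) and (360,565). The weight reads 2.8 N. Next I carry it over the two-notch arm.

```bash
python3 -m handwheel '[{"tx":0.03,"ty":-0.002,"tz":-0.004,"ax":0,"ay":0,"az":-10.4,"jaw":-1},{"tx":0.055,"ty":-0.004,"tz":-0.004,"ax":0,"ay":0,"az":0,"jaw":-1},{"tx":0.06,"ty":-0.004,"tz":-0.004,"ax":0,"ay":0,"az":0,"jaw":-1},{"tx":0.06,"ty":-0.004,"tz":-0.004,"ax":0,"ay":0,"az":0,"jaw":-1},{"tx":0.06,"ty":-0.004,"tz":-0.004,"ax":0,"ay":0,"az":0,"jaw":-1},{"tx":0.06,"ty":-0.004,"tz":-0.004,"ax":0,"ay":0,"az":0,"jaw":-1},{"tx":0.06,"ty":-0.004,"tz":0,"ax":0,"ay":0,"az":0,"jaw":-1},{"tx":0.06,"ty":-0.004,"tz":0,"ax":0,"ay":0,"az":0,"jaw":-1},{"tx":0.055,"ty":-0.004,"tz":0,"ax":0,"ay":0,"az":0,"jaw":-1},{"tx":0.034,"ty":-0.003,"tz":0,"ax":0,"ay":0,"az":0,"jaw":-1}]'
python3 -m handwheel '[{"tx":0,"ty":0,"tz":0,"ax":0,"ay":0,"az":0,"jaw":-1},{"tx":0,"ty":0,"tz":0.01,"ax":0,"ay":0,"az":0,"jaw":-1},{"tx":0,"ty":0,"tz":0.01,"ax":0,"ay":0,"az":0,"jaw":-1},{"tx":0,"ty":0,"tz":0,"ax":0,"ay":0,"az":0,"jaw":-1},{"tx":0,"ty":0,"tz":0,"ax":0,"ay":0,"az":0,"jaw":-1},{"tx":0,"ty":0,"tz":0,"ax":0,"ay":0,"az":0,"jaw":-1},{"tx":0,"ty":0,"tz":0,"ax":0,"ay":0,"az":0,"jaw":-1},{"tx":0,"ty":0,"tz":0,"ax":0,"ay":0,"az":0,"jaw":-1},{"tx":0,"ty":0,"tz":0,"ax":0,"ay":0,"az":0,"jaw":-1},{"tx":0,"ty":0,"tz":0,"ax":0,"ay":0,"az":0,"jaw":-1}]'; python3 -c "
from workcell import telemetry as t
o=t.get_obs();print(o['ee_pos'].round(4),o['wrist_force'].round(2))"
```

```text
time: 5.15
ee_pos: [0.5429, 0.3089, 0.2817]
tcp_rot: [-180.0, 0.0, 86.5]
wrist_force: [0.8, -1.0, -2.2]
opening: 0.0522
grasp_force: 65.7
time: 6.4
ee_pos: [0.5435, 0.3064, 0.2625]
tcp_rot: [-180.0, -0.0, 86.4]
wrist_force: [-0.1, -0.6, -2.8]
opening: 0.0523
grasp_force: 65.8
[0.5435 0.3064 0.2625] [-0.08 -0.61 -2.77]
```

```bash
python3 -m handwheel '[{"tx":0.0022,"ty":-0.0057,"tz":0.01,"ax":0,"ay":0,"az":0,"jaw":-1},{"tx":0,"ty":0,"tz":0.02,"ax":0,"ay":0,"az":0,"jaw":-1},{"tx":0,"ty":0,"tz":0.03,"ax":0,"ay":0,"az":0,"jaw":-1},{"tx":0,"ty":0,"tz":0.03,"ax":0,"ay":0,"az":0,"jaw":-1},{"tx":0,"ty":0,"tz":0.0145,"ax":0,"ay":0,"az":0,"jaw":-1},{"tx":0,"ty":0,"tz":0.0025,"ax":0,"ay":0,"az":0,"jaw":-1},{"tx":0,"ty":0,"tz":0.0025,"ax":0,"ay":0,"az":0,"jaw":-1},{"tx":0,"ty":0,"tz":0.0025,"ax":0,"ay":0,"az":0,"jaw":-1},{"tx":0,"ty":0,"tz":0.0025,"ax":0,"ay":0,"az":0,"jaw":-1},{"tx":0,"ty":0,"tz":0,"ax":0,"ay":0,"az":0,"jaw":-1}]'; python3 -c "
from workcell import telemetry as t
o=t.get_obs();print(o['ee_pos'].round(4),o['wrist_force'].round(2))"
```

```text
time: 7.65
ee_pos: [0.5381, 0.309, 0.1482]
tcp_rot: [180.0, -0.0, 86.4]
wrist_force: [-0.8, 0.8, -0.9]
opening: 0.0521
grasp_force: 65.8
[0.5381 0.309  0.1482] [-0.84  0.78 -0.86]
```

```bash
python3 -m handwheel '[{"tx":0,"ty":0,"tz":0.003,"ax":0,"ay":0,"az":0,"jaw":-1},{"tx":0.0015,"ty":0,"tz":0,"ax":0,"ay":0,"az":0,"jaw":-1},{"tx":0.0015,"ty":0,"tz":0,"ax":0,"ay":0,"az":0,"jaw":-1},{"tx":0.0015,"ty":0,"tz":0,"ax":0,"ay":0,"az":0,"jaw":-1},{"tx":0.0015,"ty":0,"tz":0,"ax":0,"ay":0,"az":0,"jaw":-1},{"tx":0.0015,"ty":0,"tz":0,"ax":0,"ay":0,"az":0,"jaw":-1},{"tx":0.0015,"ty":0,"tz":0,"ax":0,"ay":0,"az":0,"jaw":-1},{"tx":0.0015,"ty":0,"tz":0,"ax":0,"ay":0,"az":0,"jaw":-1},{"tx":0,"ty":0,"tz":0,"ax":0,"ay":0,"az":0,"jaw":-1},{"tx":0,"ty":0,"tz":0,"ax":0,"ay":0,"az":0,"jaw":-1}]'; python3 -c "
from workcell import telemetry as t
o=t.get_obs();print(o['ee_pos'].round(4),o['wrist_force'].round(2))"
```

```text
time: 8.9
ee_pos: [0.5386, 0.3196, 0.145]
tcp_rot: [-180.0, -0.0, 86.4]
wrist_force: [-0.2, 2.8, -1.1]
opening: 0.0522
grasp_force: 65.8
[0.5386 0.3196 0.145 ] [-0.23  2.82 -1.08]
```

```bash
python3 -m handwheel '[{"tx":0.001,"ty":0,"tz":0,"ax":0,"ay":0,"az":0,"jaw":-1},{"tx":0.001,"ty":0,"tz":0,"ax":0,"ay":0,"az":0,"jaw":-1},{"tx":0.001,"ty":0,"tz":0,"ax":0,"ay":0,"az":0,"jaw":-1},{"tx":0,"ty":0,"tz":0,"ax":0,"ay":0,"az":0,"jaw":-1},{"tx":0,"ty":0,"tz":0,"ax":0,"ay":0,"az":0,"jaw":-1},{"tx":0,"ty":0,"tz":0,"ax":0,"ay":0,"az":0,"jaw":-1},{"tx":0,"ty":0,"tz":0,"ax":0,"ay":0,"az":0,"jaw":-1},{"tx":0,"ty":0,"tz":0,"ax":0,"ay":0,"az":0,"jaw":-1},{"tx":0,"ty":0,"tz":0,"ax":0,"ay":0,"az":0,"jaw":-1},{"tx":0,"ty":0,"tz":0,"ax":0,"ay":0,"az":0,"jaw":-1}]'; python3 -c "
from workcell import telemetry as t
o=t.get_obs();print(o['ee_pos'].round(4),o['wrist_force'].round(2))"
```

```text
time: 10.15
ee_pos: [0.5388, 0.3223, 0.145]
tcp_rot: [-180.0, 0.0, 86.4]
wrist_force: [0.5, 0.2, -2.1]
opening: 0.0522
grasp_force: 65.8
[0.5388 0.3223 0.145 ] [ 0.52  0.19 -2.15]
```

```bash
python3 -m handwheel '[{"tx":0,"ty":0,"tz":0.0015,"ax":0,"ay":0,"az":0,"jaw":-1},{"tx":0,"ty":0,"tz":0.0015,"ax":0,"ay":0,"az":0,"jaw":-1},{"tx":0,"ty":0,"tz":0.0015,"ax":0,"ay":0,"az":0,"jaw":-1},{"tx":0,"ty":0,"tz":0.0015,"ax":0,"ay":0,"az":0,"jaw":-1},{"tx":0,"ty":0,"tz":0.0015,"ax":0,"ay":0,"az":0,"jaw":-1},{"tx":0,"ty":0,"tz":0.0015,"ax":0,"ay":0,"az":0,"jaw":-1},{"tx":0,"ty":0,"tz":0,"ax":0,"ay":0,"az":0,"jaw":-1},{"tx":0,"ty":0,"tz":0,"ax":0,"ay":0,"az":0,"jaw":-1},{"tx":0,"ty":0,"tz":0,"ax":0,"ay":0,"az":0,"jaw":-1},{"tx":0,"ty":0,"tz":0,"ax":0,"ay":0,"az":0,"jaw":-1}]'; python3 - <<'E'
from workcell import telemetry,optics
import cv2,numpy as np
o=telemetry.get_obs();print(o["ee_pos"].round(4),o["wrist_force"].round(2))
im=optics.camera("scene")["color"][:,:,::-1]
cv2.imwrite("pics/n1.png",cv2.resize(im[110:230,300:480],None,fx=4,fy=4,interpolation=cv2.INTER_CUBIC))
E
```

```text
time: 11.4
ee_pos: [0.5388, 0.3223, 0.136]
tcp_rot: [180.0, -0.0, 86.4]
wrist_force: [-0.9, -0.2, -0.4]
opening: 0.0523
grasp_force: 65.9
[0.5388 0.3223 0.136 ] [-0.93 -0.25 -0.43]
```

View pics/n1.png

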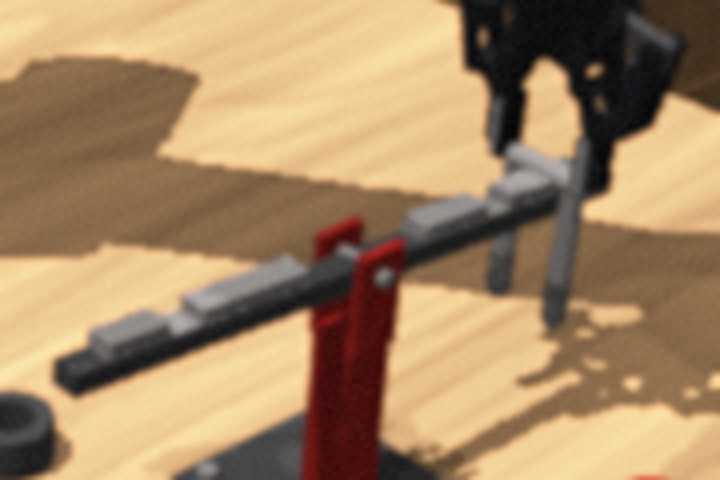

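The crop shows the crown at (540,160) in the outer notch, astride the bar, and the bar tipped down on that side. I release it and lift away.

```bash
python3 -m handwheel '[{"tx":0,"ty":0,"tz":0.001,"ax":0,"ay":0,"az":0,"jaw":-1},{"tx":0,"ty":0,"tz":0,"ax":0,"ay":0,"az":0,"jaw":1},{"tx":0,"ty":0,"tz":0,"ax":0,"ay":0,"az":0,"jaw":1},{"tx":0,"ty":0,"tz":0,"ax":0,"ay":0,"az":0,"jaw":1},{"tx":0,"ty":0,"tz":0,"ax":0,"ay":0,"az":0,"jaw":1},{"tx":0,"ty":0,"tz":0,"ax":0,"ay":0,"az":0,"jaw":1},{"tx":0,"ty":0,"tz":-0.02,"ax":0,"ay":0,"az":0,"jaw":1},{"tx":0,"ty":0,"tz":-0.04,"ax":0,"ay":0,"az":0,"jaw":1},{"tx":0,"ty":0,"tz":-0.04,"ax":0,"ay":0,"az":0,"jaw":1},{"tx":0,"ty":0,"tz":-0.02,"ax":0,"ay":0,"az":0,"jaw":1}]'; python3 - <<'E'
from workcell import telemetry,optics
import cv2,numpy as np
o=telemetry.get_obs();print(o["ee_pos"].round(4),o["wrist_force"].round(2))
im=optics.camera("scene")["color"][:,:,::-1]
cv2.imwrite("pics/n2.png",cv2.resize(im[110:230,300:480],None,fx=4,fy=4,interpolation=cv2.INTER_CUBIC))
E
```

```text
time: 12.7
ee_pos: [0.5391, 0.3225, 0.2576]
tcp_rot: [179.9, -0.1, 86.4]
wrist_force: [0.3, -0.4, -0.2]
opening: 0.0853
grasp_force: 0.0
[0.5391 0.3225 0.2576] [ 0.31 -0.45 -0.22]
```

View pics/n2.png

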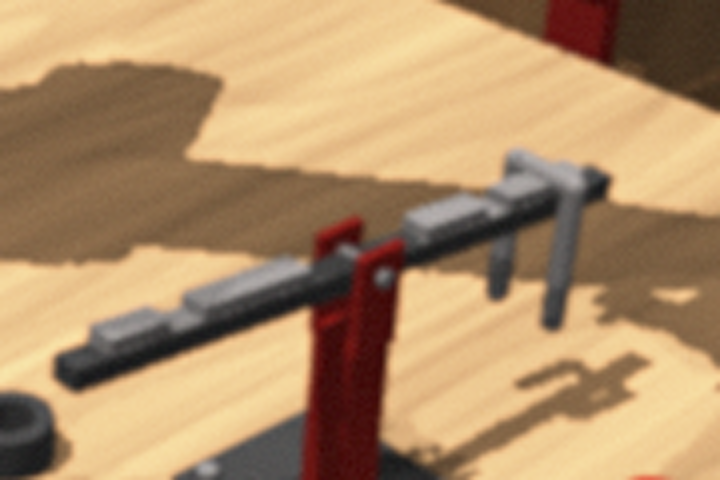

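The first U-bolt is seated astride the outer notch (crown at (545,170)) and the bar has settled. I go for the large one.

```bash
python3 -m handwheel '[{"tx":-0.04,"ty":0.0005,"tz":0,"ax":0,"ay":0,"az":0,"jaw":1},{"tx":-0.06,"ty":0.0007,"tz":0,"ax":0,"ay":0,"az":0,"jaw":1},{"tx":-0.06,"ty":0.0007,"tz":0,"ax":0,"ay":0,"az":0,"jaw":1},{"tx":-0.06,"ty":0.0007,"tz":0,"ax":0,"ay":0,"az":0,"jaw":1},{"tx":-0.06,"ty":0.0007,"tz":0,"ax":0,"ay":0,"az":0,"jaw":1},{"tx":-0.06,"ty":0.0007,"tz":0,"ax":0,"ay":0,"az":0,"jaw":1},{"tx":-0.06,"ty":0.0007,"tz":0,"ax":0,"ay":0,"az":0,"jaw":1},{"tx":-0.06,"ty":0.0007,"tz":0,"ax":0,"ay":0,"az":0,"jaw":1},{"tx":-0.06,"ty":0.0007,"tz":0,"ax":0,"ay":0,"az":0,"jaw":1},{"tx":-0.06,"ty":0.0007,"tz":0,"ax":0,"ay":0,"az":0,"jaw":1}]'
python3 -m handwheel '[{"tx":-0.06,"ty":0.001,"tz":0,"ax":0,"ay":0,"az":0,"jaw":1},{"tx":-0.05,"ty":0,"tz":0,"ax":0,"ay":0,"az":0,"jaw":1},{"tx":-0.02,"ty":0,"tz":0,"ax":0,"ay":0,"az":0,"jaw":1},{"tx":0,"ty":0,"tz":0.015,"ax":0,"ay":0,"az":10.4,"jaw":1},{"tx":0,"ty":0,"tz":0.02,"ax":0,"ay":0,"az":0,"jaw":1},{"tx":0,"ty":0,"tz":0.02,"ax":0,"ay":0,"az":0,"jaw":1},{"tx":0,"ty":0,"tz":0,"ax":0,"ay":0,"az":0,"jaw":1},{"tx":0,"ty":0,"tz":0,"ax":0,"ay":0,"az":0,"jaw":1},{"tx":0,"ty":0,"tz":0,"ax":0,"ay":0,"az":0,"jaw":1},{"tx":0,"ty":0,"tz":0,"ax":0,"ay":0,"az":0,"jaw":1}]'
```

```text
time: 14.0
ee_pos: [0.5084, -0.2589, 0.2544]
tcp_rot: [-180.0, -0.0, 86.4]
wrist_force: [0.6, 0.3, -0.3]
opening: 0.0853
grasp_force: 0.0
time: 15.25
ee_pos: [0.5019, -0.3869, 0.2006]
tcp_rot: [179.9, 0.0, 76.0]
wrist_force: [0.4, -0.1, -0.6]
opening: 0.0855
grasp_force: 0.0
```

```bash
python3 -m handwheel '[{"tx":-0.0015,"ty":0,"tz":0.02,"ax":0,"ay":0,"az":0,"jaw":1},{"tx":0,"ty":0,"tz":0.03,"ax":0,"ay":0,"az":0,"jaw":1},{"tx":0,"ty":0,"tz":0.03,"ax":0,"ay":0,"az":0,"jaw":1},{"tx":0,"ty":0,"tz":0.0135,"ax":0,"ay":0,"az":0,"jaw":1},{"tx":0,"ty":0,"tz":0,"ax":0,"ay":0,"az":0,"jaw":1},{"tx":0,"ty":0,"tz":0,"ax":0,"ay":0,"az":0,"jaw":-1},{"tx":0,"ty":0,"tz":0,"ax":0,"ay":0,"az":0,"jaw":-1},{"tx":0,"ty":0,"tz":0,"ax":0,"ay":0,"az":0,"jaw":-1},{"tx":0,"ty":0,"tz":0,"ax":0,"ay":0,"az":0,"jaw":-1},{"tx":0,"ty":0,"tz":0,"ax":0,"ay":0,"az":0,"jaw":-1}]' 25; python3 -m handwheel '[{"tx":0,"ty":0,"tz":0,"ax":0,"ay":0,"az":0,"jaw":-1},{"tx":0,"ty":0,"tz":-0.01,"ax":0,"ay":0,"az":0,"jaw":-1},{"tx":0,"ty":0,"tz":-0.03,"ax":0,"ay":0,"az":0,"jaw":-1},{"tx":0,"ty":0,"tz":-0.04,"ax":0,"ay":0,"az":0,"jaw":-1},{"tx":0,"ty":0,"tz":-0.05,"ax":0,"ay":0,"az":0,"jaw":-1},{"tx":0,"ty":0,"tz":-0.04,"ax":0,"ay":0,"az":0,"jaw":-1},{"tx":0,"ty":0,"tz":0,"ax":0,"ay":0,"az":0,"jaw":-1},{"tx":0,"ty":0,"tz":0,"ax":0,"ay":0,"az":0,"jaw":-1},{"tx":0,"ty":0,"tz":0,"ax":0,"ay":0,"az":0,"jaw":-1},{"tx":0,"ty":0,"tz":0,"ax":0,"ay":0,"az":0,"jaw":-1}]' 80
```

```text
time: 16.5
ee_pos: [0.5022, -0.3888, 0.1085]
tcp_rot: [179.8, 0.1, 76.0]
wrist_force: [1.4, -0.6, 6.4]
opening: 0.0623
grasp_force: 27.2
time: 17.75
ee_pos: [0.501, -0.388, 0.2752]
tcp_rot: [-179.9, -0.0, 76.0]
wrist_force: [0.8, -0.8, -6.3]
opening: 0.0599
grasp_force: 91.1
```

```bash
python3 -m handwheel '[{"tx":0.03,"ty":-0.001,"tz":0,"ax":0,"ay":0,"az":-10.4,"jaw":-1},{"tx":0.055,"ty":-0.0007,"tz":0,"ax":0,"ay":0,"az":0,"jaw":-1},{"tx":0.055,"ty":-0.0007,"tz":0,"ax":0,"ay":0,"az":0,"jaw":-1},{"tx":0.055,"ty":-0.0007,"tz":0,"ax":0,"ay":0,"az":0,"jaw":-1},{"tx":0.055,"ty":-0.0007,"tz":0,"ax":0,"ay":0,"az":0,"jaw":-1},{"tx":0.055,"ty":-0.0007,"tz":0,"ax":0,"ay":0,"az":0,"jaw":-1},{"tx":0.055,"ty":-0.0007,"tz":0,"ax":0,"ay":0,"az":0,"jaw":-1},{"tx":0.055,"ty":-0.0007,"tz":0,"ax":0,"ay":0,"az":0,"jaw":-1},{"tx":0.0387,"ty":-0.0004,"tz":0,"ax":0,"ay":0,"az":0,"jaw":-1},{"tx":0,"ty":0,"tz":0,"ax":0,"ay":0,"az":0,"jaw":-1}]'; python3 -m handwheel '[{"tx":0,"ty":0,"tz":0.005,"ax":0,"ay":0,"az":0,"jaw":-1},{"tx":0,"ty":0,"tz":0.005,"ax":0,"ay":0,"az":0,"jaw":-1},{"tx":0,"ty":0,"tz":0,"ax":0,"ay":0,"az":0,"jaw":-1},{"tx":0,"ty":0,"tz":0,"ax":0,"ay":0,"az":0,"jaw":-1},{"tx":0,"ty":0,"tz":0,"ax":0,"ay":0,"az":0,"jaw":-1},{"tx":0,"ty":0,"tz":0,"ax":0,"ay":0,"az":0,"jaw":-1},{"tx":0,"ty":0,"tz":0,"ax":0,"ay":0,"az":0,"jaw":-1},{"tx":0,"ty":0,"tz":0,"ax":0,"ay":0,"az":0,"jaw":-1},{"tx":0,"ty":0,"tz":0,"ax":0,"ay":0,"az":0,"jaw":-1},{"tx":0,"ty":0,"tz":0,"ax":0,"ay":0,"az":0,"jaw":-1}]'
```

```text
time: 19.0
ee_pos: [0.5288, 0.0668, 0.2759]
tcp_rot: [-180.0, -0.0, 86.6]
wrist_force: [0.6, -2.7, -5.9]
opening: 0.0604
grasp_force: 91.0
time: 20.25
ee_pos: [0.5291, 0.0644, 0.2665]
tcp_rot: [-180.0, 0.0, 86.4]
wrist_force: [0.1, 0.6, -5.2]
opening: 0.0597
grasp_force: 91.0
```

```bash
python3 -m handwheel '[{"tx":0.001,"ty":-0.006,"tz":0.01,"ax":0,"ay":0,"az":0,"jaw":-1},{"tx":0,"ty":0,"tz":0.02,"ax":0,"ay":0,"az":0,"jaw":-1},{"tx":0,"ty":0,"tz":0.03,"ax":0,"ay":0,"az":0,"jaw":-1},{"tx":0,"ty":0,"tz":0.025,"ax":0,"ay":0,"az":0,"jaw":-1},{"tx":0,"ty":0,"tz":0.0115,"ax":0,"ay":0,"az":0,"jaw":-1},{"tx":0,"ty":0,"tz":0.0025,"ax":0,"ay":0,"az":0,"jaw":-1},{"tx":0,"ty":0,"tz":0.0025,"ax":0,"ay":0,"az":0,"jaw":-1},{"tx":0,"ty":0,"tz":0.0025,"ax":0,"ay":0,"az":0,"jaw":-1},{"tx":0,"ty":0,"tz":0.0025,"ax":0,"ay":0,"az":0,"jaw":-1},{"tx":0,"ty":0,"tz":0,"ax":0,"ay":0,"az":0,"jaw":-1}]';python3 -c "
from workcell import telemetry as t
o=t.get_obs();print(o['ee_pos'].round(4),o['wrist_force'].round(2))"
```

```text
time: 21.5
ee_pos: [0.5233, 0.0657, 0.1601]
tcp_rot: [180.0, -0.0, 86.4]
wrist_force: [0.2, 0.3, -4.3]
opening: 0.0598
grasp_force: 91.0
[0.5233 0.0657 0.1601] [ 0.19  0.31 -4.31]
```

```bash
python3 -m handwheel '[{"tx":0,"ty":0,"tz":0.0025,"ax":0,"ay":0,"az":0,"jaw":-1},{"tx":0,"ty":0,"tz":0.0025,"ax":0,"ay":0,"az":0,"jaw":-1},{"tx":-0.0015,"ty":0,"tz":0,"ax":0,"ay":0,"az":0,"jaw":-1},{"tx":-0.0015,"ty":0,"tz":0,"ax":0,"ay":0,"az":0,"jaw":-1},{"tx":-0.0015,"ty":0,"tz":0,"ax":0,"ay":0,"az":0,"jaw":-1},{"tx":-0.0015,"ty":0,"tz":0,"ax":0,"ay":0,"az":0,"jaw":-1},{"tx":-0.0015,"ty":0,"tz":0,"ax":0,"ay":0,"az":0,"jaw":-1},{"tx":-0.0015,"ty":0,"tz":0,"ax":0,"ay":0,"az":0,"jaw":-1},{"tx":-0.0015,"ty":0,"tz":0,"ax":0,"ay":0,"az":0,"jaw":-1},{"tx":0,"ty":0,"tz":0,"ax":0,"ay":0,"az":0,"jaw":-1}]';python3 -c "
from workcell import telemetry as t
o=t.get_obs();print(o['ee_pos'].round(4),o['wrist_force'].round(2))"
python3 -m handwheel '[{"tx":-0.001,"ty":0,"tz":0,"ax":0,"ay":0,"az":0,"jaw":-1},{"tx":-0.001,"ty":0,"tz":0,"ax":0,"ay":0,"az":0,"jaw":-1},{"tx":-0.001,"ty":0,"tz":0,"ax":0,"ay":0,"az":0,"jaw":-1},{"tx":0,"ty":0,"tz":0,"ax":0,"ay":0,"az":0,"jaw":-1},{"tx":0,"ty":0,"tz":0,"ax":0,"ay":0,"az":0,"jaw":-1},{"tx":0,"ty":0,"tz":0,"ax":0,"ay":0,"az":0,"jaw":-1},{"tx":0,"ty":0,"tz":0,"ax":0,"ay":0,"az":0,"jaw":-1},{"tx":0,"ty":0,"tz":0,"ax":0,"ay":0,"az":0,"jaw":-1},{"tx":0,"ty":0,"tz":0,"ax":0,"ay":0,"az":0,"jaw":-1},{"tx":0,"ty":0,"tz":0,"ax":0,"ay":0,"az":0,"jaw":-1}]'
```

```text
time: 22.75
ee_pos: [0.5225, 0.0549, 0.155]
tcp_rot: [-180.0, 0.0, 86.4]
wrist_force: [-0.1, -0.8, -2.5]
opening: 0.0602
grasp_force: 91.1
[0.5225 0.0549 0.155 ] [-0.06 -0.78 -2.48]
time: 24.0
ee_pos: [0.5223, 0.0521, 0.155]
tcp_rot: [-180.0, 0.0, 86.4]
wrist_force: [0.1, -3.7, -3.0]
opening: 0.0599
grasp_force: 91.1
```

```bash
python3 -m handwheel '[{"tx":-0.001,"ty":0,"tz":0,"ax":0,"ay":0,"az":0,"jaw":-1},{"tx":-0.001,"ty":0,"tz":0,"ax":0,"ay":0,"az":0,"jaw":-1},{"tx":-0.0005,"ty":0,"tz":0,"ax":0,"ay":0,"az":0,"jaw":-1},{"tx":0,"ty":0,"tz":0,"ax":0,"ay":0,"az":0,"jaw":-1},{"tx":0,"ty":0,"tz":0,"ax":0,"ay":0,"az":0,"jaw":-1},{"tx":0,"ty":0,"tz":0,"ax":0,"ay":0,"az":0,"jaw":-1},{"tx":0,"ty":0,"tz":0,"ax":0,"ay":0,"az":0,"jaw":-1},{"tx":0,"ty":0,"tz":0,"ax":0,"ay":0,"az":0,"jaw":-1},{"tx":0,"ty":0,"tz":0,"ax":0,"ay":0,"az":0,"jaw":-1},{"tx":0,"ty":0,"tz":0,"ax":0,"ay":0,"az":0,"jaw":-1}]'
```

```text
time: 25.25
ee_pos: [0.5222, 0.0497, 0.155]
tcp_rot: [-180.0, 0.0, 86.4]
wrist_force: [0.9, 0.3, -5.2]
opening: 0.0596
grasp_force: 91.0
```

```bash
python3 -m handwheel '[{"tx":0,"ty":0,"tz":0.0018,"ax":0,"ay":0,"az":0,"jaw":-1},{"tx":0,"ty":0,"tz":0.0018,"ax":0,"ay":0,"az":0,"jaw":-1},{"tx":0,"ty":0,"tz":0.0018,"ax":0,"ay":0,"az":0,"jaw":-1},{"tx":0,"ty":0,"tz":0.0018,"ax":0,"ay":0,"az":0,"jaw":-1},{"tx":0,"ty":0,"tz":0.0018,"ax":0,"ay":0,"az":0,"jaw":-1},{"tx":0,"ty":0,"tz":0.0018,"ax":0,"ay":0,"az":0,"jaw":-1},{"tx":0,"ty":0,"tz":0.0018,"ax":0,"ay":0,"az":0,"jaw":-1},{"tx":0,"ty":0,"tz":0.0018,"ax":0,"ay":0,"az":0,"jaw":-1},{"tx":0,"ty":0,"tz":0.0018,"ax":0,"ay":0,"az":0,"jaw":-1},{"tx":0,"ty":0,"tz":0,"ax":0,"ay":0,"az":0,"jaw":-1}]'; python3 - <<'E'
from workcell import telemetry,optics
import cv2,numpy as np
o=telemetry.get_obs();print(o["ee_pos"].round(4),o["wrist_force"].round(2))
im=optics.camera("scene")["color"][:,:,::-1]
cv2.imwrite("pics/n3.png",cv2.resize(im[110:250,290:470],None,fx=4,fy=4,interpolation=cv2.INTER_CUBIC))
E
```

```text
time: 26.5
ee_pos: [0.5222, 0.0493, 0.1388]
tcp_rot: [180.0, 0.0, 86.4]
wrist_force: [-0.6, -5.8, 0.6]
opening: 0.0598
grasp_force: 91.5
[0.5222 0.0493 0.1388] [-0.64 -5.77  0.57]
```

View pics/n3.png

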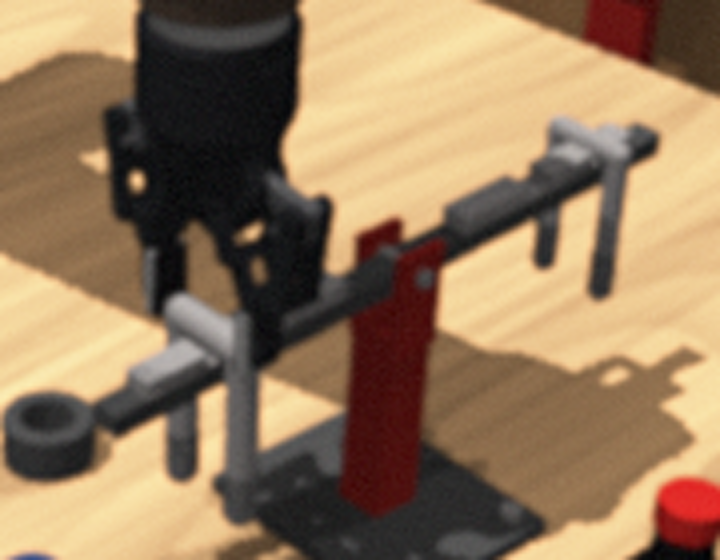

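The crop shows the large U-bolt astride the one-notch arm with its crown at (205,325). The bar ends put the tip at about +0.06 rad. The 5.8 N side force is the inner wall pushing, because the bar rotated. I relieve it by moving outward.

```bash
python3 -m handwheel '[{"tx":-0.0007,"ty":0,"tz":0,"ax":0,"ay":0,"az":0,"jaw":-1},{"tx":-0.0007,"ty":0,"tz":0,"ax":0,"ay":0,"az":0,"jaw":-1},{"tx":0,"ty":0,"tz":0,"ax":0,"ay":0,"az":0,"jaw":-1},{"tx":0,"ty":0,"tz":0,"ax":0,"ay":0,"az":0,"jaw":-1},{"tx":0,"ty":0,"tz":0,"ax":0,"ay":0,"az":0,"jaw":-1},{"tx":0,"ty":0,"tz":0,"ax":0,"ay":0,"az":0,"jaw":-1},{"tx":0,"ty":0,"tz":0,"ax":0,"ay":0,"az":0,"jaw":-1},{"tx":0,"ty":0,"tz":0,"ax":0,"ay":0,"az":0,"jaw":-1},{"tx":0,"ty":0,"tz":0,"ax":0,"ay":0,"az":0,"jaw":-1},{"tx":0,"ty":0,"tz":0,"ax":0,"ay":0,"az":0,"jaw":-1}]'
```

```text
time: 27.8
ee_pos: [0.5221, 0.0483, 0.1388]
tcp_rot: [180.0, -0.0, 86.4]
wrist_force: [0.3, 2.5, -0.3]
opening: 0.0595
grasp_force: 91.5
```

```bash
python3 -m handwheel '[{"tx":0.0004,"ty":0,"tz":0,"ax":0,"ay":0,"az":0,"jaw":-1},{"tx":0,"ty":0,"tz":0,"ax":0,"ay":0,"az":0,"jaw":1},{"tx":0,"ty":0,"tz":0,"ax":0,"ay":0,"az":0,"jaw":1},{"tx":0,"ty":0,"tz":0,"ax":0,"ay":0,"az":0,"jaw":1},{"tx":0,"ty":0,"tz":0,"ax":0,"ay":0,"az":0,"jaw":1},{"tx":0,"ty":0,"tz":0,"ax":0,"ay":0,"az":0,"jaw":1},{"tx":0,"ty":0,"tz":-0.02,"ax":0,"ay":0,"az":0,"jaw":1},{"tx":0,"ty":0,"tz":-0.04,"ax":0,"ay":0,"az":0,"jaw":1},{"tx":0,"ty":0,"tz":-0.04,"ax":0,"ay":0,"az":0,"jaw":1},{"tx":0,"ty":0,"tz":-0.02,"ax":0,"ay":0,"az":0,"jaw":1}]'; python3 - <<'E'
from workcell import telemetry,optics
import cv2,numpy as np
o=telemetry.get_obs();print(o["ee_pos"].round(4),o["wrist_force"].round(2))
im=optics.camera("scene")["color"][:,:,::-1]
cv2.imwrite("pics/n4.png",cv2.resize(im[110:250,290:470],None,fx=4,fy=4,interpolation=cv2.INTER_CUBIC))
E
```

```text
time: 29.05
ee_pos: [0.5225, 0.0488, 0.2611]
tcp_rot: [179.9, -0.0, 86.4]
wrist_force: [0.8, 0.4, -0.3]
opening: 0.0854
grasp_force: 0.0
[0.5225 0.0488 0.2611] [ 0.76  0.41 -0.28]
```

View pics/n4.png

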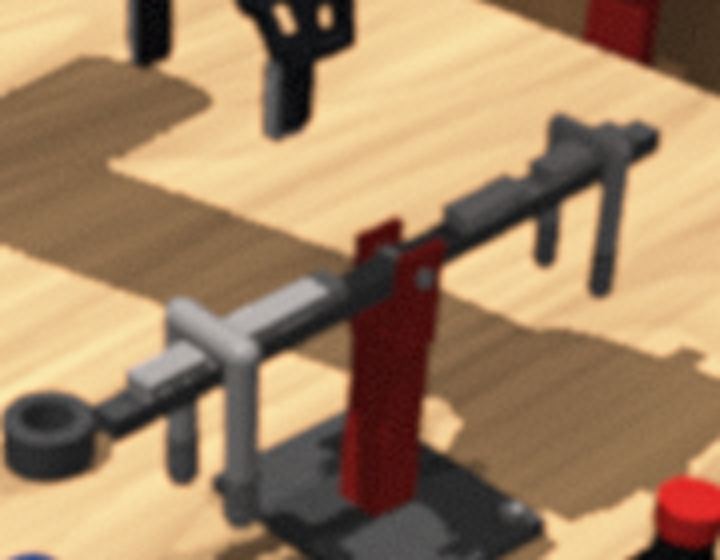

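Both U-bolts are seated, the large one with its crown at (210,335) between the strip blocks. Next is the second small U-bolt.

```bash
python3 -m handwheel '[{"tx":-0.04,"ty":0.003,"tz":0,"ax":0,"ay":0,"az":0,"jaw":1},{"tx":-0.06,"ty":0.0035,"tz":0,"ax":0,"ay":0,"az":0,"jaw":1},{"tx":-0.06,"ty":0.0035,"tz":0,"ax":0,"ay":0,"az":0,"jaw":1},{"tx":-0.06,"ty":0.0035,"tz":0,"ax":0,"ay":0,"az":0,"jaw":1},{"tx":-0.06,"ty":0.0035,"tz":0,"ax":0,"ay":0,"az":0,"jaw":1},{"tx":-0.05,"ty":0.0035,"tz":0,"ax":0,"ay":0,"az":0,"jaw":1},{"tx":-0.026,"ty":0.001,"tz":0,"ax":0,"ay":0,"az":0,"jaw":1},{"tx":0,"ty":0,"tz":0.02,"ax":0,"ay":0,"az":10.4,"jaw":1},{"tx":0,"ty":0,"tz":0.03,"ax":0,"ay":0,"az":0,"jaw":1},{"tx":0,"ty":0,"tz":0,"ax":0,"ay":0,"az":0,"jaw":1}]'; python3 -c "
from workcell import telemetry as t
o=t.get_obs();print(o['ee_pos'].round(4),o['tcp_rot'].round(2))"
```

```text
time: 30.35
ee_pos: [0.52, -0.3074, 0.2059]
tcp_rot: [-179.7, -0.1, 76.0]
wrist_force: [-0.8, 0.6, 0.8]
opening: 0.0856
grasp_force: 0.0
[ 0.52   -0.3074  0.2059] [-1.7974e+02 -8.0000e-02  7.5980e+01]
```

```bash
python3 -m handwheel '[{"tx":0,"ty":0.001,"tz":0.02,"ax":0,"ay":0,"az":0,"jaw":1},{"tx":0,"ty":0,"tz":0.03,"ax":0,"ay":0,"az":0,"jaw":1},{"tx":0,"ty":0,"tz":0.03,"ax":0,"ay":0,"az":0,"jaw":1},{"tx":0,"ty":0,"tz":0.0215,"ax":0,"ay":0,"az":0,"jaw":1},{"tx":0,"ty":0,"tz":0,"ax":0,"ay":0,"az":0,"jaw":1},{"tx":0,"ty":0,"tz":0,"ax":0,"ay":0,"az":0,"jaw":-1},{"tx":0,"ty":0,"tz":0,"ax":0,"ay":0,"az":0,"jaw":-1},{"tx":0,"ty":0,"tz":0,"ax":0,"ay":0,"az":0,"jaw":-1},{"tx":0,"ty":0,"tz":0,"ax":0,"ay":0,"az":0,"jaw":-1},{"tx":0,"ty":0,"tz":0,"ax":0,"ay":0,"az":0,"jaw":-1}]' 25; python3 -m handwheel '[{"tx":0,"ty":0,"tz":0,"ax":0,"ay":0,"az":0,"jaw":-1},{"tx":0,"ty":0,"tz":-0.01,"ax":0,"ay":0,"az":0,"jaw":-1},{"tx":0,"ty":0,"tz":-0.03,"ax":0,"ay":0,"az":0,"jaw":-1},{"tx":0,"ty":0,"tz":-0.05,"ax":0,"ay":0,"az":0,"jaw":-1},{"tx":0,"ty":0,"tz":-0.05,"ax":0,"ay":0,"az":0,"jaw":-1},{"tx":0,"ty":0,"tz":-0.04,"ax":0,"ay":0,"az":0,"jaw":-1},{"tx":0,"ty":0,"tz":0,"ax":0,"ay":0,"az":0,"jaw":-1},{"tx":0,"ty":0,"tz":0,"ax":0,"ay":0,"az":0,"jaw":-1},{"tx":0,"ty":0,"tz":0,"ax":0,"ay":0,"az":0,"jaw":-1},{"tx":0,"ty":0,"tz":0,"ax":0,"ay":0,"az":0,"jaw":-1}]' 60;python3 -c "
from workcell import telemetry as t
o=t.get_obs();print(o['ee_pos'].round(4),o['tcp_rot'].round(2),o['wrist_force'])"
```

```text
time: 31.6
ee_pos: [0.5227, -0.3085, 0.1094]
tcp_rot: [179.9, 0.0, 76.0]
wrist_force: [-0.6, 0.7, 5.4]
opening: 0.0541
grasp_force: 25.4
time: 32.85
ee_pos: [0.5218, -0.308, 0.2862]
tcp_rot: [-179.9, -0.0, 76.0]
wrist_force: [-0.2, 0.1, -1.5]
opening: 0.0521
grasp_force: 65.3
[ 0.5218 -0.308   0.2862] [-1.799e+02 -3.000e-02  7.598e+01] [-0.19572836  0.11814325 -1.54754532]
```

```bash
python3 -m handwheel '[{"tx":0.03,"ty":-0.003,"tz":0,"ax":0,"ay":0,"az":-10.4,"jaw":-1},{"tx":0.06,"ty":-0.003,"tz":0,"ax":0,"ay":0,"az":0,"jaw":-1},{"tx":0.06,"ty":-0.003,"tz":0,"ax":0,"ay":0,"az":0,"jaw":-1},{"tx":0.06,"ty":-0.003,"tz":0,"ax":0,"ay":0,"az":0,"jaw":-1},{"tx":0.06,"ty":-0.003,"tz":0,"ax":0,"ay":0,"az":0,"jaw":-1},{"tx":0.06,"ty":-0.003,"tz":0,"ax":0,"ay":0,"az":0,"jaw":-1},{"tx":0.06,"ty":-0.003,"tz":0,"ax":0,"ay":0,"az":0,"jaw":-1},{"tx":0.06,"ty":-0.003,"tz":0,"ax":0,"ay":0,"az":0,"jaw":-1},{"tx":0.06,"ty":-0.003,"tz":0,"ax":0,"ay":0,"az":0,"jaw":-1},{"tx":0.0575,"ty":0,"tz":0,"ax":0,"ay":0,"az":0,"jaw":-1}]';  python3 -m handwheel '[{"tx":0,"ty":0,"tz":0.005,"ax":0,"ay":0,"az":0,"jaw":-1},{"tx":0,"ty":0,"tz":0.005,"ax":0,"ay":0,"az":0,"jaw":-1},{"tx":0,"ty":0,"tz":0,"ax":0,"ay":0,"az":0,"jaw":-1},{"tx":0,"ty":0,"tz":0,"ax":0,"ay":0,"az":0,"jaw":-1},{"tx":0,"ty":0,"tz":0,"ax":0,"ay":0,"az":0,"jaw":-1},{"tx":0,"ty":0,"tz":0,"ax":0,"ay":0,"az":0,"jaw":-1},{"tx":0,"ty":0,"tz":0,"ax":0,"ay":0,"az":0,"jaw":-1},{"tx":0,"ty":0,"tz":0,"ax":0,"ay":0,"az":0,"jaw":-1},{"tx":0,"ty":0,"tz":0,"ax":0,"ay":0,"az":0,"jaw":-1},{"tx":0,"ty":0,"tz":0,"ax":0,"ay":0,"az":0,"jaw":-1}]'
```

```text
time: 34.1
ee_pos: [0.5358, 0.2616, 0.2871]
tcp_rot: [-180.0, 0.0, 86.4]
wrist_force: [0.4, -0.9, -2.1]
opening: 0.0525
grasp_force: 65.2
time: 35.35
ee_pos: [0.5364, 0.2597, 0.2773]
tcp_rot: [-180.0, 0.0, 86.4]
wrist_force: [0.3, -0.0, -2.9]
opening: 0.0525
grasp_force: 65.2
```

```bash
python3 -m handwheel '[{"tx":0,"ty":-0.001,"tz":0.02,"ax":0,"ay":0,"az":0,"jaw":-1},{"tx":0,"ty":0,"tz":0.03,"ax":0,"ay":0,"az":0,"jaw":-1},{"tx":0,"ty":0,"tz":0.03,"ax":0,"ay":0,"az":0,"jaw":-1},{"tx":0,"ty":0,"tz":0.02,"ax":0,"ay":0,"az":0,"jaw":-1},{"tx":0,"ty":0,"tz":0.0123,"ax":0,"ay":0,"az":0,"jaw":-1},{"tx":0,"ty":0,"tz":0.002,"ax":0,"ay":0,"az":0,"jaw":-1},{"tx":0,"ty":0,"tz":0.002,"ax":0,"ay":0,"az":0,"jaw":-1},{"tx":0,"ty":0,"tz":0.002,"ax":0,"ay":0,"az":0,"jaw":-1},{"tx":0,"ty":0,"tz":0.002,"ax":0,"ay":0,"az":0,"jaw":-1},{"tx":0,"ty":0,"tz":0,"ax":0,"ay":0,"az":0,"jaw":-1}]';python3 -c "
from workcell import telemetry as t
o=t.get_obs();print(o['ee_pos'].round(4),o['wrist_force'].round(2))"
```

```text
time: 36.6
ee_pos: [0.5355, 0.2598, 0.1572]
tcp_rot: [180.0, -0.0, 86.4]
wrist_force: [0.3, -0.4, -1.0]
opening: 0.0527
grasp_force: 65.4
[0.5355 0.2598 0.1572] [ 0.27 -0.41 -1.  ]
```

```bash
python3 -m handwheel '[{"tx":0,"ty":0,"tz":0.0035,"ax":0,"ay":0,"az":0,"jaw":-1},{"tx":0.0015,"ty":0,"tz":0,"ax":0,"ay":0,"az":0,"jaw":-1},{"tx":0.0015,"ty":0,"tz":0,"ax":0,"ay":0,"az":0,"jaw":-1},{"tx":0.0015,"ty":0,"tz":0,"ax":0,"ay":0,"az":0,"jaw":-1},{"tx":0.0015,"ty":0,"tz":0,"ax":0,"ay":0,"az":0,"jaw":-1},{"tx":0.0015,"ty":0,"tz":0,"ax":0,"ay":0,"az":0,"jaw":-1},{"tx":0.0015,"ty":0,"tz":0,"ax":0,"ay":0,"az":0,"jaw":-1},{"tx":0.0015,"ty":0,"tz":0,"ax":0,"ay":0,"az":0,"jaw":-1},{"tx":0,"ty":0,"tz":0,"ax":0,"ay":0,"az":0,"jaw":-1},{"tx":0,"ty":0,"tz":0,"ax":0,"ay":0,"az":0,"jaw":-1}]';python3 -c "
from workcell import telemetry as t
o=t.get_obs();print(o['ee_pos'].round(4),o['wrist_force'].round(2))"
```

```text
time: 37.85
ee_pos: [0.536, 0.2703, 0.1533]
tcp_rot: [-180.0, -0.0, 86.4]
wrist_force: [-0.0, 0.4, -2.4]
opening: 0.0521
grasp_force: 65.4
[0.536  0.2703 0.1533] [-0.    0.42 -2.45]
```

```bash
python3 -m handwheel '[{"tx":0.001,"ty":0,"tz":0,"ax":0,"ay":0,"az":0,"jaw":-1},{"tx":0,"ty":0,"tz":0,"ax":0,"ay":0,"az":0,"jaw":-1},{"tx":0,"ty":0,"tz":0.001,"ax":0,"ay":0,"az":0,"jaw":-1},{"tx":0.0005,"ty":0,"tz":0.001,"ax":0,"ay":0,"az":0,"jaw":-1},{"tx":0,"ty":0,"tz":0.001,"ax":0,"ay":0,"az":0,"jaw":-1},{"tx":0,"ty":0,"tz":0,"ax":0,"ay":0,"az":0,"jaw":-1},{"tx":0,"ty":0,"tz":0,"ax":0,"ay":0,"az":0,"jaw":-1},{"tx":0,"ty":0,"tz":0,"ax":0,"ay":0,"az":0,"jaw":-1},{"tx":0,"ty":0,"tz":0,"ax":0,"ay":0,"az":0,"jaw":-1},{"tx":0,"ty":0,"tz":0,"ax":0,"ay":0,"az":0,"jaw":-1}]';python3 -c "
from workcell import telemetry as t
o=t.get_obs();print(o['ee_pos'].round(4),o['wrist_force'].round(2))"
```

```text
time: 39.1
ee_pos: [0.5362, 0.2717, 0.1505]
tcp_rot: [180.0, -0.0, 86.4]
wrist_force: [-0.4, 0.1, -1.2]
opening: 0.0526
grasp_force: 65.4
[0.5362 0.2717 0.1505] [-0.42  0.1  -1.2 ]
```

```bash
python3 -m handwheel '[{"tx":0,"ty":0,"tz":0.001,"ax":0,"ay":0,"az":0,"jaw":-1},{"tx":0.0003,"ty":0,"tz":0.001,"ax":0,"ay":0,"az":0,"jaw":-1},{"tx":0,"ty":0,"tz":0.001,"ax":0,"ay":0,"az":0,"jaw":-1},{"tx":0,"ty":0,"tz":0,"ax":0,"ay":0,"az":0,"jaw":-1},{"tx":0,"ty":0,"tz":0,"ax":0,"ay":0,"az":0,"jaw":-1},{"tx":0,"ty":0,"tz":0,"ax":0,"ay":0,"az":0,"jaw":-1},{"tx":0,"ty":0,"tz":0,"ax":0,"ay":0,"az":0,"jaw":-1},{"tx":0,"ty":0,"tz":0,"ax":0,"ay":0,"az":0,"jaw":-1},{"tx":0,"ty":0,"tz":0,"ax":0,"ay":0,"az":0,"jaw":-1},{"tx":0,"ty":0,"tz":0,"ax":0,"ay":0,"az":0,"jaw":-1}]'; python3 - <<'E'
from workcell import telemetry,optics
import cv2,numpy as np
o=telemetry.get_obs();print(o["ee_pos"].round(4),o["wrist_force"].round(2))
im=optics.camera("scene")["color"][:,:,::-1]
cv2.imwrite("pics/n5.png",cv2.resize(im[110:250,290:470],None,fx=4,fy=4,interpolation=cv2.INTER_CUBIC))
E
```

```text
time: 40.35
ee_pos: [0.5362, 0.272, 0.1475]
tcp_rot: [180.0, -0.0, 86.4]
wrist_force: [0.3, 0.4, -0.2]
opening: 0.0524
grasp_force: 65.5
[0.5362 0.272  0.1475] [ 0.31  0.44 -0.25]
```

View pics/n5.png

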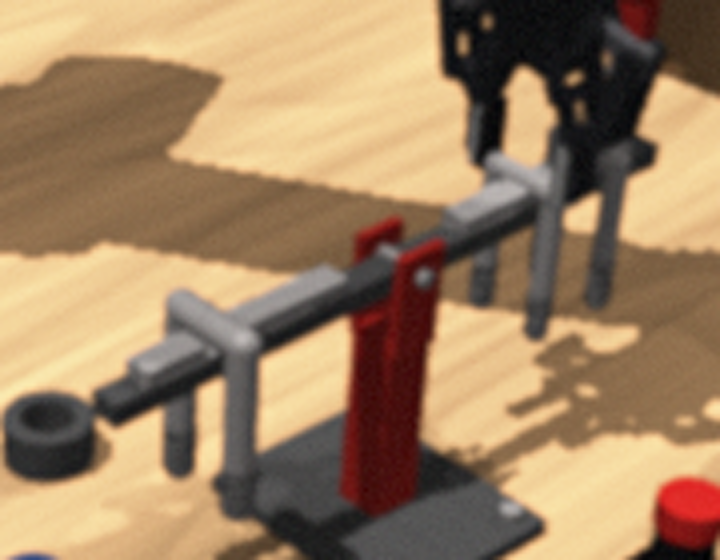

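The crop shows the second small U-bolt's crown at (520,175) in the inner notch, with the bar nearly level and the hand carrying almost no weight. I release it.

```bash
python3 -m handwheel '[{"tx":0,"ty":0,"tz":0.0005,"ax":0,"ay":0,"az":0,"jaw":-1},{"tx":0,"ty":0,"tz":0,"ax":0,"ay":0,"az":0,"jaw":1},{"tx":0,"ty":0,"tz":0,"ax":0,"ay":0,"az":0,"jaw":1},{"tx":0,"ty":0,"tz":0,"ax":0,"ay":0,"az":0,"jaw":1},{"tx":0,"ty":0,"tz":0,"ax":0,"ay":0,"az":0,"jaw":1},{"tx":0,"ty":0,"tz":0,"ax":0,"ay":0,"az":0,"jaw":1},{"tx":0,"ty":0,"tz":-0.02,"ax":0,"ay":0,"az":0,"jaw":1},{"tx":0,"ty":0,"tz":-0.04,"ax":0,"ay":0,"az":0,"jaw":1},{"tx":0,"ty":0,"tz":-0.04,"ax":0,"ay":0,"az":0,"jaw":1},{"tx":0,"ty":0,"tz":-0.03,"ax":0,"ay":0,"az":0,"jaw":1}]'; python3 -m handwheel '[{"tx":-0.04,"ty":-0.03,"tz":0,"ax":0,"ay":0,"az":0,"jaw":1},{"tx":-0.04,"ty":-0.03,"tz":0,"ax":0,"ay":0,"az":0,"jaw":1},{"tx":-0.04,"ty":-0.03,"tz":0,"ax":0,"ay":0,"az":0,"jaw":1},{"tx":0,"ty":-0.03,"tz":0,"ax":0,"ay":0,"az":0,"jaw":1},{"tx":0,"ty":-0.03,"tz":0,"ax":0,"ay":0,"az":0,"jaw":1},{"tx":0,"ty":0,"tz":0,"ax":0,"ay":0,"az":0,"jaw":1},{"tx":0,"ty":0,"tz":0,"ax":0,"ay":0,"az":0,"jaw":1},{"tx":0,"ty":0,"tz":0,"ax":0,"ay":0,"az":0,"jaw":1},{"tx":0,"ty":0,"tz":0,"ax":0,"ay":0,"az":0,"jaw":1},{"tx":0,"ty":0,"tz":0,"ax":0,"ay":0,"az":0,"jaw":1}]'; python3 - <<'E'
from workcell import optics
from h import *
import cv2
np.set_printoptions(precision=3,suppress=True)
c=optics.camera("scene");g=c["color"].astype(int);n0=np.load("scene0.npz")["color"].astype(int)
# bar's near-end (cols 314-322) dark/grey run vs. the initial picture, and far end (cols 446-452)
for nm,im in(("start",n0),("now",g)):
    for cols,rows in((range(317,327,2),(195,220)),(range(447,454),(140,165))):
        out=[]
        for u in cols:
            col=im[rows[0]:rows[1],u];m=(col.max(1)<110)&(np.ptp(col,axis=1)<25);r=np.flatnonzero(m)
            out.append((r.min()+rows[0],r.max()+rows[0]) if len(r) else None)
        print(nm,[tuple(map(int,o)) if o else None for o in out])
# crowns: project the expected seated crown centres for a level bar, both views saved
m=np.array([.530,.177,.165]);ax=np.array([.0628,.998,0]);xx=np.array([.998,-.0628,0])
t=optics.camera("top")
for nm,cam in(("s",c),("t",t)):
    for y,z in((.146,.020),(.0966,.020),(-.127,.024)):
        P=np.linalg.inv(cam["extrinsics"])@np.r_[m+ax*y+[0,0,z],1];p=cam["K"]@P[:3];print(nm,y,p[:2]/p[2],cam["color"][int(p[1]/p[2]),int(p[0]/p[2])])
cv2.imwrite("pics/final_s.png",g[110:250,290:470,::-1].astype(np.uint8));np.savez("fin_t.npz",**t)
E
```

```text
time: 41.65
ee_pos: [0.5362, 0.272, 0.2789]
tcp_rot: [179.9, -0.0, 86.4]
wrist_force: [-0.1, 0.1, -0.8]
opening: 0.0851
grasp_force: 0.0
time: 42.9
ee_pos: [0.3792, 0.1617, 0.2767]
tcp_rot: [-180.0, 0.0, 86.4]
wrist_force: [-0.2, -0.3, -0.1]
opening: 0.0856
grasp_force: 0.0
start [(205, 213), (204, 213), (203, 212), (201, 211), (202, 211)]
start [(146, 153), (146, 153), (146, 152), (146, 152), (147, 151), (147, 151), None]
now [(206, 213), (205, 214), (203, 213), (201, 212), (202, 211)]
now [(147, 153), (145, 152), (145, 152), (146, 151), (146, 151), (147, 150), None]
s 0.146 [436.855 145.275] [176 168 164]
s 0.0966 [421.439 152.243] [190 175 165]
s -0.127 [342.516 186.187] [175 168 166]
t 0.146 [162.736 251.353] [126 127 128]
t 0.0966 [184.511 252.959] [120 120 122]
t -0.127 [282.531 260.138] [138 139 142]
```

```bash
python3 -c "
from workcell import workorder
print(workorder.job_done())"
```

```text
the job is handed in; nothing more can be done
None
```

The job is handed in: all three U-bolts hang in their notches (small in the outer, large in the single, small in the inner), hung in the required order, and the bar ended level to within about 0.01 rad in the last camera picture; the hand-in returned no verdict.

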